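Slide the knob sled home in the boring jig

ROBOT

A 7-joint arm with a two-finger parallel gripper is mounted at the origin on the work surface. World frame = base frame: x ahead of the robot, y to its left, z up, the work surface at z = 0. Lengths are in m, angles in rad, forces in N, time in s.
With the tool pointing down it reaches from about 0.425 to 1.025 m from the base axis. Payload 9.4 kg.
Tool frame: the origin (TCP) lies on the centre line of the jaws, within the pads' length; the fingertips stand 14 mm ahead of it and the grasp point (between the pads) lies 5 mm behind it; z points along the fingers, y is the line along which they close (so a half turn about z gives the same grasp; the last joint's range is limited). The gripper opens to 93 mm and grips with 3 to 60 N. Pads are 15 mm wide; open, the fingers measure 128 mm over their backs; the gripper's body (75 mm by 188 mm) begins 65 mm behind the grasp point.
Start: joints at [1.037, 0.599, -0.003, 1.599, 0.002, 0.943, -0.08], TCP at [0.32, -0.651, 0.233] pointing down, gripper open.
Joint ranges: [-2.57, 2.57], [-0.35, 1.97], [-1.29, 1.29], [0.11, 2.56], [-1.05, 4.19], [0.11, 1.86], [-2.63, 2.63]. Speed limits (rad/s): [2.22, 2.22, 3.01, 3.01, 3.14, 3.14, 3.14].

INTERFACE

Orientations are given as a 3x3 rotation matrix whose columns are the frame's x, y, z axes.
In Python, from cell import robot gives the robot as it stands.
- The arm moves only by the tool servo_tool, never from a script. Its argument "deltas" is a list of rows, each a list of 3 entries, a list of its own where there are three numbers: the shift along the tool's x, y, z in cm, then the turn, a rotation vector about the tool's x, y, z in degrees, then the finger opening in cm, from 0 to 9.3. A call has 1 to 5 rows; each row shifts and turns the commanded pose from where the row before left it, along the tool's axes as they then stand; what a row does not reach is not made up. A row lasts 1/10 s, in which the tool goes at most 50 mm and 8.59 degrees, less where a joint would pass 70% of its speed; a pose out of reach is approached as far as the arm can. A call with a gripper value outside its range is refused whole. The fingers move at their own pace and stop on an object; "grip_force" is the grip in N (left out, the last holds). Time passes only in rows, so rows that do not move let the fingers close. It gives the time, the measured TCP pose, the force, the opening and the grip force at its end, in the units of the state.
- robot.get_obs(): the state, without advancing time (a new reading comes with each control period).
- robot.read_camera(name): name is "scene" or "top" or "wrist"; returns the picture (480x640x3 uint8, red, green, blue); there is no depth.
- robot.camera_info(name): a dict with "K" (3x3 intrinsics, pixels), "dist" ([k1, k2, p1, p2, k3] as OpenCV has them; the pictures are not rectified), "world_to_cam" (4x4, takes a point from world to camera coordinates); the wrist camera has in their place "hand_eye" (4x4, takes a point from camera to tool coordinates, whose origin is the TCP and whose axes are the flange's). Camera axes: x right, y up, looking along -z (the intrinsics and any distortion apply to the point x, -y, -z); pixel columns grow to the right and rows downward; lengths in m; the calibration is good to about 2 mm. A picture is of the moment at which its call begins: read the wrist's pose just before it. camera_info takes no time and is no camera call.
- robot.finish_job(): hands the job in; it is judged then, once.
The state is a dict: "time": time; "qpos": joint angles; "qd": joint speeds; "joint_torque": joint torques, N m; "tcp_pos": TCP position; "ee_rot": TCP orientation; "wrist_force": force on the tool from outside, world axes, zero at the start; "ft_torque": the same for the moment, N m; "finger_gap": finger opening in m; "finger_force": force on a finger pad.
Only numpy, scipy, OpenCV 4.12 (cv2) and the standard library are available. Lean on these libraries where they do the work, as an engineer would, in place of code of your own. Each camera call takes 0.05 s, during which the arm holds its last target. There are 200 camera calls.

TASK

Of the two wooden sleds on the bench, find the one that carries the three turned knobs and push it along its channel, away from the robot, until it is fully home against the steel stop bar in front of the drill bits. It jams if pushed near an end, so push at the middle of its back edge, straight along the channel, and do not lift it out. Leave the empty sled and the glue bottle alone.

Things in the scene. Friction and masses are not known exactly. Their poses are not given: they have to be found in the camera images.
- knob_sled: Pale board 100 (x) x 220 (y) x 24 mm bearing 3 turned knobs in a row across; tops z=66. Origin: middle of board's underside. x: away from robot, to the stop; z up. Free back edge x=-50, z 0-24. Tongue below, 56 long, 42 wide, 12 deep, 1.5 play each side: pushed within 20 mm of y=0 it slides, 70 or more off it jams. 0.6-1.1 kg, slides at 3-18 N. Starts 130-175 mm short of home
- boring_bed: Its fixed plywood bed, 400 x 140 mm: two guide rails (tops z=26) form a channel along x; steel stop bar across (face x=130, top z=50), then a box with 3 drill bits (from x=135; top z=95) and motor. Origin: on the bench, on the channel's centre line; x along it, away from robot; z up. Sled is home with its origin at x=80, y=0, z=26 mm here. Rails start at x=-160
- empty_sled: The other sled: same board and tongue, no knobs, only three small dark blocks on it, on its own identical bed alongside. Origin: middle of the board's underside; board 100 (x) x 220 (y) x 24 mm. To be left alone
- glue_bottle: White plastic glue bottle with a black cap, standing on the bench beside the beds, 56 mm in diameter, 150 mm high. Origin: centre of its base. To be left alone
There are look-alikes about, which are no part of the job. Leave any orange or red look-alike of the knob_sled alone.

How it is judged:
By the outcome, as a careful person would: the job done as asked, in the order asked, and still so for the second after the job is handed in, with the robot touching nothing.
It also fails if it takes over 40 s, if anything falls off the work surface, if the arm or the gripper's body presses on something with over 40 N, if the wrist force passes 120 N, or if a joint passes its speed limit or range.

## Working session

There is one attempt and no reset: what is moved stays moved. The work goes in short steps, Python scripts to look and compute and a tool call to move; the robot and the scene stay as the last step left them, time stands still between calls to the robot, and variables do not carry over. Pictures are saved under pics/ and viewed, at most 10 in all, crops included, and the job is handed in when it is done.

Besides the shell and the picture viewer there is one more tool, called after "Call:" as name(argument=value, ...) on one line, values as JSON. servo_tool: Moves the arm, as the interface text tells. Its arguments: {"type":"object","properties":{"deltas":{"type":"array","items":{"type":"array"}},"grip_force":{"type":"number"}},"required":["deltas"]}

```bash
mkdir -p pics
cat > h.py <<'E'
import numpy as np, cv2
from cell import robot
def ray(name,px):
    c=robot.camera_info(name); K=np.array(c["K"]);d=np.array(c["dist"])
    T=np.array(c["world_to_cam"]); u=cv2.undistortPoints(np.array([[px]],float),K,d)[0,0]
    v=T[:3,:3].T@np.array([u[0],-u[1],-1]); return -T[:3,:3].T@T[:3,3],v
def onz(name,px,z):
    o,v=ray(name,px); return o+v*(z-o[2])/v[2]
def proj(name,P):
    c=robot.camera_info(name);T=np.array(c["world_to_cam"]);q=(T[:3,:3]@np.array(P,float).T).T+T[:3,3]
    q[:,1:]*=-1
    return cv2.projectPoints(q,np.zeros(3),np.zeros(3),np.array(c["K"]),np.array(c["dist"]))[0][:,0]
E
python3 - <<'E'
from h import *
for n in("top","scene"): cv2.imwrite(f"pics/{n}0.png",robot.read_camera(n)[:,:,::-1])
o=robot.get_obs();print(o["time"],o["tcp_pos"],o["ee_rot"],o["qpos"],o["wrist_force"])
E
```

```text
0.1 [ 0.31960452 -0.65031271  0.23184953] [[ 8.97432584e-01  4.41151091e-01 -6.87890347e-04]
 [ 4.41151613e-01 -8.97431851e-01  1.15222152e-03]
 [-1.09030927e-04 -1.33750507e-03 -9.99999100e-01]] [ 1.03729827  0.60005052 -0.00254889  1.60002967  0.00178294  0.94285668
 -0.07976962] [-0.49625395 -0.74790176  0.64489525]
```

View pics/top0.png

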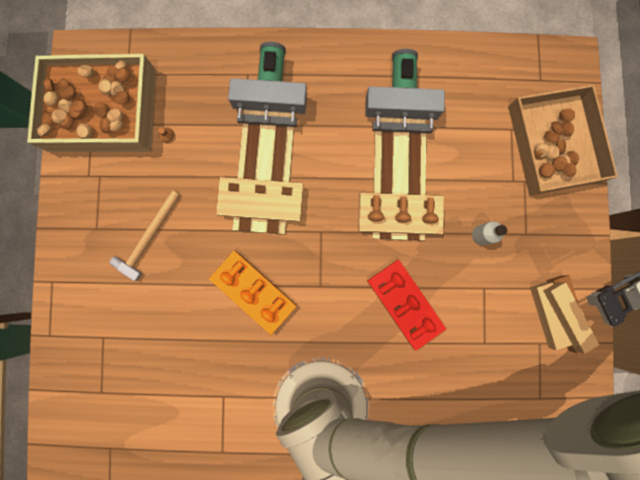

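View pics/scene0.png

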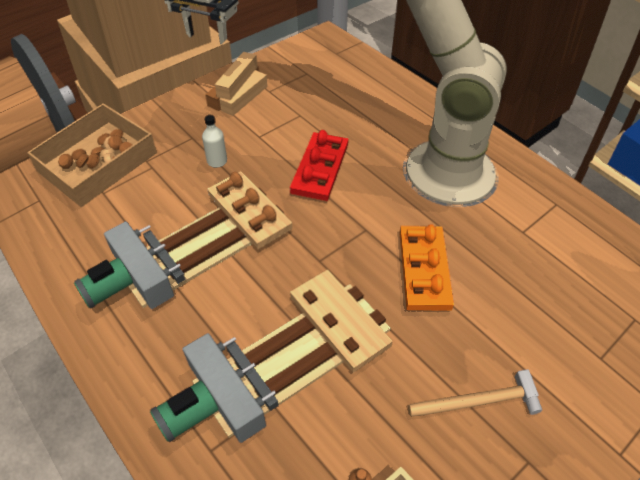

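Top view: the candidates are the knob sled (402,215), the empty sled with dark blocks (260,202), the orange look-alike (254,291) and the red look-alike (407,304). By the description it is the pale board with knobs at (402,215). I'll check it in a close crop.

Run:
```python
from h import *
im=cv2.imread("pics/top0.png")[80:250,340:465]
cv2.imwrite("pics/crop.png",cv2.resize(im,None,fx=3.5,fy=3.5,interpolation=cv2.INTER_CUBIC))
for p in[(366,215),(390,200),(418,200),(402,160),(376,238),(384,150),(480,180)]:
    print(p,cv2.imread("pics/top0.png")[p[1],p[0]])
```

```text
(366, 215) [124 190 233]
(390, 200) [140 217 233]
(418, 200) [135 207 232]
(402, 160) [162 231 232]
(376, 238) [113 169 200]
(384, 150) [ 42  69 113]
(480, 180) [ 62 101 152]
```

View pics/crop.png

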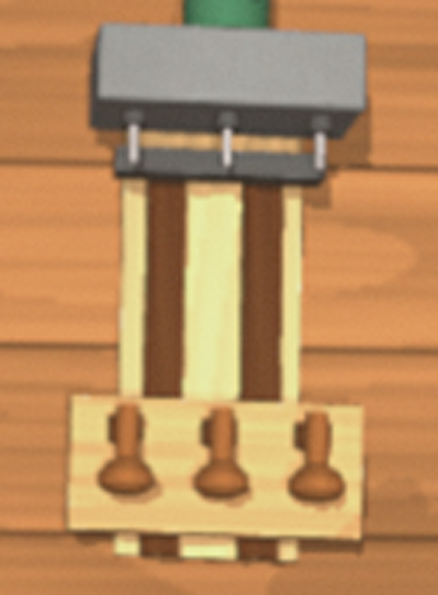

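The crop confirms it: a pale board with three turned knobs, on its rails. Board corners in the crop are about (70,395), (363,407), (360,540) and (66,530), and the stop bar's front face is at row ~182. Next I'll turn these into a pose.

Run:
```python
from h import *
f=lambda x,y:((x+.5)/3.5-.5+340,(y+.5)/3.5-.5+80)
g=lambda x,y,z:onz("top",f(x,y),z)[:2]
TL,TR,BR,BL=[g(*p,.05) for p in[(70,395),(363,407),(360,540),(66,530)]]
print("corners",TL,TR,BR,BL,"len",np.linalg.norm(TL-TR),np.linalg.norm(TL-BL))
print("centre",(TL+TR+BR+BL)/4,"back mid",(BL+BR)/2, "yaw edge",np.degrees(np.arctan2(*((TL-TR)*[-1,1]))))
im=cv2.imread("pics/top0.png")
# rail mask: dark brown
rows=range(137,190);near=[];pts={i:[] for i in range(4)}
for r in rows:
    s=im[r,372:430,2].astype(float); b=s<170
    e=np.flatnonzero(np.diff(b.astype(int)))
    if len(e)!=4: continue
    for i,k in enumerate(e): pts[i].append(onz("top",(372+k+(170-s[k])/(s[k+1]-s[k]),r),.026)[:2])
ls=[]
for i in range(4):
    P=np.array(pts[i]); c=np.polyfit(P[:,0],P[:,1],1); ls.append(c); print(i,len(P),c,np.degrees(np.arctan(c[0])))
m=np.mean(ls,0); print("centreline",m,"yaw",np.degrees(np.arctan(m[0])))
# gap
bar=g(215,180,.05);print("bar front top",bar,"bottom@26",g(215,183,.026))
print("rail start",g(160,557,.026),g(258,557,.026))
print("back mid from centreline y:", np.polyval(m,((BL+BR)/2)[0]))
# scene cross-check of board corners
print(proj("scene",[[*c,.05] for c in(TL,TR,BR,BL)]))
o=robot.get_obs();print(o["tcp_pos"])
```

```text
corners [ 0.56205742 -0.0934123 ] [ 0.55634201 -0.31406005] [ 0.45598876 -0.31057603] [ 0.46052954 -0.09091382] len 0.22072175971595306 0.10155861793536472
centre [ 0.50872943 -0.20224055] back mid [ 0.45825915 -0.20074493] yaw edge -1.4837939910430984
0 47 [-0.02156394 -0.13827628] -1.2353310505732935
1 47 [-0.02428508 -0.16737008] -1.391159265125453
2 47 [-0.01979131 -0.2133502 ] -1.1338106889068997
3 47 [-0.02639592 -0.24143429] -1.5120237101000573
centreline [-0.02300906 -0.19010771] yaw -1.318089609477412
bar front top [ 0.72955168 -0.20338508] bottom@26 [ 0.73467888 -0.20763411]
rail start [ 0.44323616 -0.16431552] [ 0.44420606 -0.23882967]
back mid from centreline y: -0.2006518237866723
[[256.68609771 243.30476149]
 [206.52849018 188.25992319]
 [240.65354025 170.73065054]
 [292.57566366 222.26839839]]
[ 0.31960452 -0.65031271  0.23184953]
```

Scene reprojection of the corners matches the picture. The channel yaw is −1.32°, the back-edge middle is (0.458,−0.2007), bed x≈0.60, and the travel is about 0.17 m. I'll turn the tool to the channel direction and close the fingers while still high.

Call:
servo_tool(deltas=[[[0,0,0],[0,0,5.5],0],[[0,0,0],[0,0,5.5],0],[[0,0,0],[0,0,5.5],0],[[0,0,0],[0,0,5.5],0],[[0,0,0],[0,0,5.5],0]])

```text
time: 0.6
tcp_pos: [0.3197, -0.6504, 0.2321]
ee_rot: [[1.0, -0.027, -0.0], [-0.027, -1.0, 0.001], [-0.0, -0.001, -1.0]]
wrist_force: [-0.1, -0.4, -0.6]
finger_gap: 0.0575
finger_force: 0.0
```

Call:
servo_tool(deltas=[[[1,-4,0],[0,0,0],0],[[1,-4,0],[0,0,0],0],[[1,-4,0],[0,0,0],0],[[1,-4,0],[0,0,0],0],[[1,-4,0],[0,0,0],0]])

```text
time: 1.1
tcp_pos: [0.3745, -0.4501, 0.2323]
ee_rot: [[1.0, -0.023, -0.0], [-0.023, -1.0, 0.0], [-0.0, -0.0, -1.0]]
wrist_force: [0.6, -0.5, 0.0]
finger_gap: 0.0175
finger_force: 0.0
```

Call:
servo_tool(deltas=[[[1,-4,0],[0,0,0],0],[[1,-4,0],[0,0,0],0],[[1,-4,0],[0,0,0],0],[[1,-4,0],[0,0,0],0],[[0,0,0],[0,0,0],0]])

```text
time: 1.6
tcp_pos: [0.4195, -0.2875, 0.2324]
ee_rot: [[1.0, -0.016, -0.0], [-0.016, -1.0, 0.003], [-0.0, -0.002, -1.0]]
wrist_force: [0.5, -0.1, 1.0]
finger_gap: 0.0005
finger_force: 0.0
```

```bash
cat > st.py <<'E'
from h import *
o=robot.get_obs();R=np.array(o["ee_rot"]);p=np.array(o["tcp_pos"])
print(o["time"],p.round(4),"yaw",np.degrees(np.arctan2(R[1,0],R[0,0])).round(2),"tilt",R[:2,2].round(4),o["wrist_force"],o["finger_gap"])
def to(t): print("tool cm to",t,(R.T@(np.array(t)-p)*100).round(2))
to([.42,-.1998,.046])
print("off centreline mm",1000*(p[1]-(-.023009*p[0]-.19011)))
E
python3 st.py
```

```text
1.6 [ 0.4195 -0.2875  0.2324] yaw -0.91 tilt [-0.0004  0.0025] [ 0.51926611 -0.08321285  0.96887599] 0.0005381513679699948
tool cm to [0.42, -0.1998, 0.046] [-0.09 -8.72 18.66]
off centreline mm -87.6882567107499
```

Call:
servo_tool(deltas=[[[0,-3,0],[0,0,0.4],0],[[0,-3,0],[0,0,0],0],[[0,-2.7,0],[0,0,0],0],[[0,0,3],[0,0,0],0],[[0,0,3],[0,0,0],0]])

```text
time: 2.1
tcp_pos: [0.4212, -0.2059, 0.1726]
ee_rot: [[1.0, -0.029, 0.003], [-0.029, -1.0, -0.001], [0.003, 0.001, -1.0]]
wrist_force: [0.4, -0.3, 0.0]
finger_gap: 0.0005
finger_force: 0.0
```

Call:
servo_tool(deltas=[[[0,0,3],[0,0,0],0],[[0,0,3],[0,0,0],0],[[0,0,2],[0,0,0],0],[[0,0,0],[0,0,0],0],[[0,0,0],[0,0,0],0]])

```text
time: 2.6
tcp_pos: [0.4203, -0.2064, 0.0926]
ee_rot: [[1.0, -0.031, -0.001], [-0.031, -1.0, 0.0], [-0.001, -0.0, -1.0]]
wrist_force: [-0.3, 0.8, 0.2]
finger_gap: 0.0006
finger_force: 0.0
```

```bash
python3 st.py
python3 - <<'E'
from h import *
cv2.imwrite("pics/s1.png",cv2.resize(robot.read_camera("scene")[120:300,130:370,::-1],None,fx=3,fy=3))
E
```

```text
2.6 [ 0.4203 -0.2064  0.0926] yaw -1.76 tilt [-0.0011  0.0001] [-0.31010723  0.75357578  0.1668717 ] 0.0006312531051179317
tool cm to [0.42, -0.1998, 0.046] [-0.04 -0.66  4.66]
off centreline mm -6.60850719871739
```

View pics/s1.png

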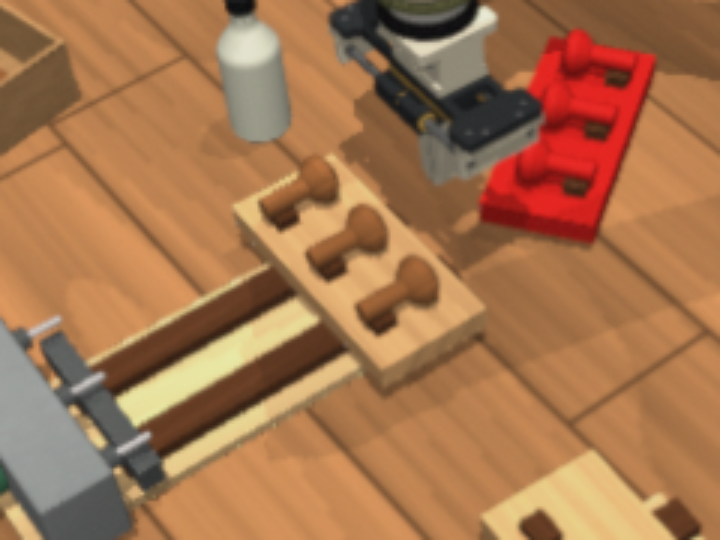

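The sled is untouched, and the closed fingers hover behind its back edge at crop (445,180), clear of the red look-alike at (570,140). I'll correct sideways and lower.

Call:
servo_tool(deltas=[[[0,-0.65,1],[0,0,-0.4],0],[[0,0,1.5],[0,0,0],0],[[0,0,1.2],[0,0,0],0],[[0,0,0.9],[0,0,0],0],[[0,0,0],[0,0,0],0]])

```text
time: 3.15
tcp_pos: [0.4208, -0.1995, 0.0466]
ee_rot: [[1.0, -0.023, 0.0], [-0.023, -1.0, -0.0], [0.0, 0.0, -1.0]]
wrist_force: [0.0, -1.3, -0.3]
finger_gap: 0.0002
finger_force: 0.0
```

```bash
python3 st.py
```

```text
3.15 [ 0.4208 -0.1995  0.0466] yaw -1.33 tilt [ 0.     -0.0001] [ 0.00192147 -1.29103338 -0.34659596] 0.00022421313043350955
tool cm to [0.42, -0.1998, 0.046] [-0.08  0.03  0.06]
off centreline mm 0.24908877361037862
```

Aligned. Now pushing gently.

Call:
servo_tool(deltas=[[[0.8,0,0],[0,0,0],0],[[0.8,0,0],[0,0,0],0],[[0.8,0,0],[0,0,0],0],[[0.8,0,0],[0,0,0],0],[[0.8,0,0],[0,0,0],0]])

```text
time: 3.65
tcp_pos: [0.4586, -0.1999, 0.0467]
ee_rot: [[1.0, -0.024, -0.005], [-0.024, -1.0, 0.001], [-0.005, -0.001, -1.0]]
wrist_force: [-8.9, -0.7, 6.9]
finger_gap: 0.0001
finger_force: 4.3
```

Call:
servo_tool(deltas=[[[0.8,0,0],[0,0,0],0],[[0.8,0,0],[0,0,0],0],[[0.8,0,0],[0,0,0],0],[[0.8,0,0],[0,0,0],0],[[0.8,0,0],[0,0,0],0]])

```text
time: 4.15
tcp_pos: [0.4979, -0.2009, 0.0466]
ee_rot: [[1.0, -0.024, -0.006], [-0.024, -1.0, 0.001], [-0.006, -0.001, -1.0]]
wrist_force: [-9.2, 0.8, 7.4]
finger_gap: 0.0006
finger_force: 4.5
```

```bash
python3 st.py
```

```text
4.15 [ 0.4979 -0.2009  0.0466] yaw -1.37 tilt [-0.0061  0.0013] [-9.19522125  0.75245564  7.4150295 ] 0.0005611635164144432
tool cm to [0.42, -0.1998, 0.046] [-7.79  0.08  0.11]
off centreline mm 0.6816189543884799
```

Call:
servo_tool(deltas=[[[0.9,0,0],[0,0,0],0],[[0.9,0,0],[0,0,0],0],[[0.9,0,0],[0,0,0],0],[[0.9,0,0],[0,0,0],0],[[0.9,0,0],[0,0,0],0]])

```text
time: 4.65
tcp_pos: [0.5429, -0.2021, 0.0466]
ee_rot: [[1.0, -0.024, -0.006], [-0.024, -1.0, 0.001], [-0.006, -0.001, -1.0]]
wrist_force: [-9.2, -0.3, 6.9]
finger_gap: 0.0005
finger_force: 4.5
```

Call:
servo_tool(deltas=[[[0.9,0,0],[0,0,0],0],[[0.9,0,0],[0,0,0],0],[[0.9,0,0],[0,0,0],0],[[0.9,0,0],[0,0,0],0],[[0.9,0,0],[0,0,0],0]])

```text
time: 5.15
tcp_pos: [0.5882, -0.2032, 0.0466]
ee_rot: [[1.0, -0.024, -0.006], [-0.024, -1.0, 0.001], [-0.006, -0.001, -1.0]]
wrist_force: [-8.1, -0.3, 7.6]
finger_gap: 0.0007
finger_force: 4.4
```

```bash
python3 st.py;  python3 - <<'E'
from h import *
cv2.imwrite("pics/t2.png",cv2.resize(robot.read_camera("top")[80:250,340:465,::-1],None,fx=3.5,fy=3.5,interpolation=cv2.INTER_CUBIC))
E
```

```text
5.15 [ 0.5882 -0.2032  0.0466] yaw -1.36 tilt [-0.0057  0.0009] [-8.08826574 -0.34865949  7.60736271] 0.0006514519489257224
tool cm to [0.42, -0.1998, 0.046] [-16.82   0.06   0.15]
off centreline mm 0.45528321724191967
```

View pics/t2.png

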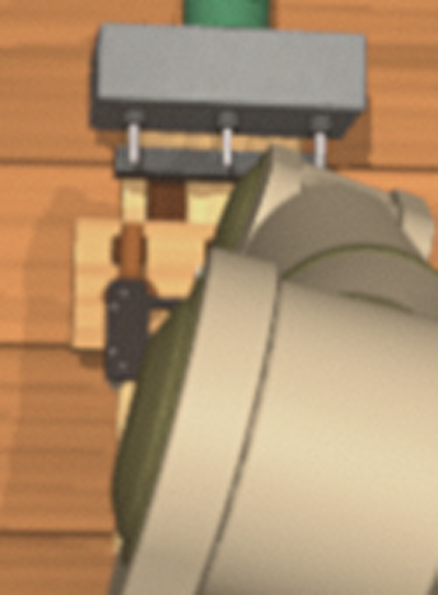

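The sled slides straight: its front edge is at crop row 218 and the stop bar at 180, so about 30 mm remains. I'll go slower now and watch the force.

Call:
servo_tool(deltas=[[[0.5,0,0],[0,0,0],0],[[0.5,0,0],[0,0,0],0],[[0.5,0,0],[0,0,0],0],[[0.4,0,0],[0,0,0],0],[[0.3,0,0],[0,0,0],0]])

```text
time: 5.7
tcp_pos: [0.6107, -0.2037, 0.0465]
ee_rot: [[1.0, -0.023, -0.004], [-0.023, -1.0, 0.001], [-0.004, -0.001, -1.0]]
wrist_force: [-7.6, 0.4, 5.3]
finger_gap: 0.0002
finger_force: 4.0
```

Call:
servo_tool(deltas=[[[0.2,0,0],[0,0,0],0],[[0.2,0,0],[0,0,0],0],[[0.1,0,0],[0,0,0],0],[[0.1,0,0],[0,0,0],0]])

```text
time: 6.1
tcp_pos: [0.6164, -0.2039, 0.0464]
ee_rot: [[1.0, -0.024, -0.005], [-0.024, -1.0, 0.001], [-0.005, -0.001, -1.0]]
wrist_force: [-7.7, -0.3, 5.5]
finger_gap: 0.0004
finger_force: 3.9
```

Call:
servo_tool(deltas=[[[0.1,0,0],[0,0,0],0],[[0.1,0,0],[0,0,0],0],[[0.1,0,0],[0,0,0],0]])

```text
time: 6.4
tcp_pos: [0.6194, -0.2039, 0.0464]
ee_rot: [[1.0, -0.024, -0.004], [-0.024, -1.0, 0.001], [-0.004, -0.001, -1.0]]
wrist_force: [-8.0, 0.7, 5.6]
finger_gap: 0.0002
finger_force: 3.8
```

Call:
servo_tool(deltas=[[[0.1,0,0],[0,0,0],0],[[0.1,0,0],[0,0,0],0]])

```text
time: 6.6
tcp_pos: [0.6214, -0.204, 0.0464]
ee_rot: [[1.0, -0.024, -0.004], [-0.024, -1.0, 0.001], [-0.004, -0.001, -1.0]]
wrist_force: [-7.7, 0.2, 5.5]
finger_gap: 0.0006
finger_force: 3.8
```

Call:
servo_tool(deltas=[[[0.1,0,0],[0,0,0],0],[[0.1,0,0],[0,0,0],0]])

```text
time: 6.8
tcp_pos: [0.6234, -0.204, 0.0465]
ee_rot: [[1.0, -0.024, -0.004], [-0.024, -1.0, 0.001], [-0.004, -0.001, -1.0]]
wrist_force: [-7.6, 0.5, 5.9]
finger_gap: 0.0004
finger_force: 3.8
```

Call:
servo_tool(deltas=[[[0.1,0,0],[0,0,0],0],[[0.1,0,0],[0,0,0],0]])

```text
time: 7.0
tcp_pos: [0.6254, -0.2041, 0.0465]
ee_rot: [[1.0, -0.024, -0.004], [-0.024, -1.0, 0.001], [-0.004, -0.001, -1.0]]
wrist_force: [-7.0, 0.4, 5.5]
finger_gap: 0.0005
finger_force: 3.8
```

Call:
servo_tool(deltas=[[[0.1,0,0],[0,0,0],0],[[0.1,0,0],[0,0,0],0]])

```text
time: 7.2
tcp_pos: [0.6257, -0.2041, 0.0465]
ee_rot: [[1.0, -0.024, -0.008], [-0.024, -1.0, 0.001], [-0.008, -0.001, -1.0]]
wrist_force: [-14.5, 0.4, 12.0]
finger_gap: 0.0006
finger_force: 7.2
```

```bash
python3 st.py;  python3 - <<'E'
from h import *
a=robot.read_camera("scene")[150:300,70:310,::-1]
b=robot.read_camera("top")[100:200,340:465,::-1]
a=cv2.resize(a,(720,450));b=cv2.resize(b,(500,400));
cv2.imwrite("pics/s3.png",a)
cv2.imwrite("pics/t3.png",b)
E
```

```text
7.2 [ 0.6257 -0.2041  0.0465] yaw -1.37 tilt [-0.0076  0.0012] [-14.52683399   0.37324117  12.04906348] 0.0006330180283958383
tool cm to [0.42, -0.1998, 0.046] [-20.58   0.06   0.2 ]
off centreline mm 0.406676535468109
```

View pics/s3.png

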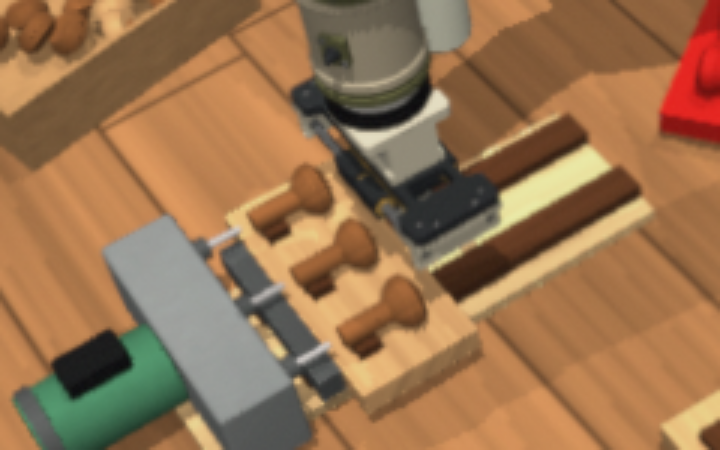

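The sled's front edge touches the stop bar (crop ~(240,260)–(340,380)) and the force has jumped to 14.5 N, so it has made contact. One more small push will seat it, then I'll back off and look.

Call:
servo_tool(deltas=[[[0.1,0,0],[0,0,0],0],[[0.05,0,0],[0,0,0],0],[[0,0,0],[0,0,0],0]])

```text
time: 7.6
tcp_pos: [0.6257, -0.2041, 0.0464]
ee_rot: [[1.0, -0.024, -0.01], [-0.024, -1.0, 0.002], [-0.01, -0.001, -1.0]]
wrist_force: [-16.2, 1.6, 14.2]
finger_gap: 0.0007
finger_force: 8.3
```

Call:
servo_tool(deltas=[[[-0.5,0,0],[0,0,0],0],[[-1.5,0,0],[0,0,0],0],[[-2.5,0,0],[0,0,0],0],[[-2.5,0,0],[0,0,0],0],[[-2,0,-1],[0,0,0],0]])

```text
time: 8.1
tcp_pos: [0.5399, -0.2018, 0.0559]
ee_rot: [[1.0, -0.023, -0.001], [-0.023, -1.0, 0.0], [-0.001, -0.0, -1.0]]
wrist_force: [-0.5, -0.1, 0.4]
finger_gap: 0.0002
finger_force: 0.0
```

Call:
servo_tool(deltas=[[[0,0,-4],[0,0,0],0],[[0,0,-4],[0,0,0],0],[[0,0,-4],[0,0,0],0],[[0,0,-4],[0,0,0],0],[[0,0,0],[0,0,0],0]])

```text
time: 8.6
tcp_pos: [0.5442, -0.203, 0.222]
ee_rot: [[1.0, -0.023, 0.009], [-0.023, -1.0, -0.002], [0.01, 0.002, -1.0]]
wrist_force: [0.7, -0.3, 0.3]
finger_gap: 0.0003
finger_force: 0.0
```

Call:
servo_tool(deltas=[[[0,4,0],[0,0,0],0],[[0,4,0],[0,0,0],0],[[0,4,0],[0,0,0],0],[[0,4,0],[0,0,0],0],[[0,4,0],[0,0,0],0]])

```text
time: 9.1
tcp_pos: [0.5367, -0.4035, 0.2159]
ee_rot: [[1.0, -0.023, 0.0], [-0.023, -1.0, 0.0], [0.0, -0.0, -1.0]]
wrist_force: [0.1, 0.3, -0.1]
finger_gap: 0.0004
finger_force: 0.0
```

```bash
python3 st.py;  python3 - <<'E'
from h import *
b=robot.read_camera("top")[80:250,340:465,::-1]
cv2.imwrite("pics/t4.png",cv2.resize(b,None,fx=3.5,fy=3.5,interpolation=cv2.INTER_CUBIC))
E
```

```text
9.1 [ 0.5367 -0.4035  0.2159] yaw -1.29 tilt [0.0002 0.0001] [ 0.09171632  0.3225956  -0.09450582] 0.00039875389937610425
tool cm to [0.42, -0.1998, 0.046] [-12.13 -20.1   16.99]
off centreline mm -201.08029867087174
```

View pics/t4.png

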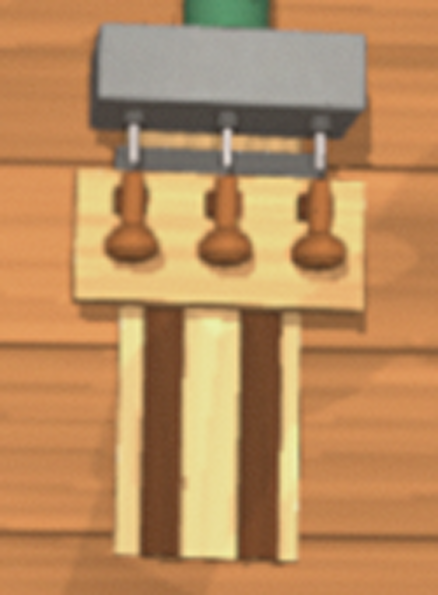

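The picture shows the knob sled flush against the stop bar (crop row ~175), square in the channel, with nothing touching it. I'll hand the job in.

```bash
python3 -c "
from cell import robot
print(robot.finish_job())"
```

```text
the job is handed in; nothing more can be done
None
```

I pushed the knob sled home against the steel stop bar and handed the job in at about 9 s; the arm was clear of everything, the push peaked at about 22 N at the wrist (16 N along the channel), and I never touched the empty sled or the glue bottle.

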